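# Click the wide socket onto the three-quarter-inch ratchet

### The arm

A 6-joint arm with a two-finger parallel gripper is mounted at the origin on the work surface. World frame = base frame: x ahead of the robot, y to its left, z up, the work surface at z = 0. Lengths are in m, angles in rad, forces in N, time in s.
With the tool pointing down it reaches from about 0.425 to 0.95 m from the base axis. Payload 3.5 kg.
Tool frame: the origin (TCP) lies between the finger pads; the fingertips stand 25 mm ahead of it and the grasp point (between the pads) lies 6 mm ahead of it (ctrl.finger_overhang is the distance from the TCP to the fingertips, in m); x points along the fingers, y is the direction in which the jaws open and shut, and the axes are right-handed (so a half turn about x gives the same grasp; the last joint's range is limited). The gripper opens to 85 mm and grips with 20 to 120 N. Pads are 22 mm wide; open, the fingers measure 114 mm over their backs; the gripper's body (76 mm by 85 mm) begins 54 mm behind the grasp point. The pads swing forward as they close: fully open they stand 13 mm farther back than shut.
Start: joints at [-1.274, 0.286, 1.577, -0, 1.279, -0.15], TCP at [0.292, -0.609, 0.256] pointing down, gripper open.
Joint ranges: [-2.77, 2.77], [-0.9, 2.22], [0.21, 2.48], [-1.53, 4.67], [0.24, 2.81], [-2.84, 2.84]. Speed limits (rad/s): [2.79, 2.79, 3.14, 3.14, 3.14, 3.14].

### API

Orientations are given as a unit quaternion [x, y, z, w].
In Python, from plant import ctrl gives the robot as it stands.
- The arm moves only by the tool play_rows, never from a script. Its argument "targets" is a list of rows, each an object with "delta_pos": the shift along the world's x, y, z normalised to -1 to 1, where 1 is 1000 mm, a list of three; "delta_rot": the turn, a rotation vector about the world's x, y, z normalised to -1 to 1, where 1 is pi rad, a list of three; "claw": the finger opening in mm, from 0 to 85.4. In form: [{"delta_pos": [tx, ty, tz], "delta_rot": [wx, wy, wz], "claw": claw}, ...]. A call has 1 to 20 rows; each row is the pose to reach, as a shift and turn from the pose measured when the call began, turning the shorter way round; what a row does not reach only later rows make up. A row lasts 1/12 s, in which the tool goes at most 41.7 mm and 7.16 degrees, less where a joint would pass 70% of its speed; a pose out of reach is approached as far as the arm can. A call with a number of a shift or a turn outside -1 to 1 is refused whole. A call with a gripper value outside its range is refused whole. The fingers move at their own pace and stop on an object; "newtons" is the grip in N (left out, the last holds). Time passes only in rows, so rows that repeat a pose let the fingers close. It gives the time, the measured TCP pose, the force and the opening at its end, in the units of the state.
- ctrl.get_state(): the state, without advancing time (a new reading comes with each control period).
- ctrl.read_camera(name): name is "scene" or "side" or "wrist"; returns the picture (384x512x3 uint8, blue, green, red); there is no depth.
- ctrl.calibration(name): a dict with "fx", "fy", "cx", "cy" (pixels), "camera_from_world" (4x4, takes a point from world to camera coordinates). Camera axes: x right, y down, z forward; pixel columns grow to the right and rows downward; lengths in m; the calibration is good to about 2 mm. A picture is of the moment at which its call begins: read the wrist's pose just before it. calibration takes no time and is no camera call; for the wrist camera it gives the pose at the moment of the call.
- ctrl.sign_off(): hands the job in, once; it reports no verdict.
The state is a dict: "time": time; "qpos": joint angles; "dq": joint speeds; "joint_efforts": joint torques, N m; "eef_pos": TCP position; "tcp_rot": TCP orientation; "contact_force": force on the tool from outside, world axes, zero at the start; "wrist_torque": the same for the moment, N m; "opening": opening from 0.0 (shut) to 1.0 (fully open).
Only numpy, scipy, OpenCV 4.12 (cv2) and the standard library are available. Lean on these libraries where they do the work, as an engineer would, in place of code of your own. Each camera call takes 0.05 s, during which the arm holds its last target. There are 200 camera calls.

### The job

Make up the ratchet for bolting down the racking: lift the widest of the three sockets off its post on the rail and push it, drive end down, onto the ratchet's upturned square until the spring ball clicks and the socket sits fully home against the ratchet's head, then let go of it. The square stands at some angle of its own, so press lightly and turn the socket until it drops over it; never force it on. Do not shove or tip the ratchet, leave the other two sockets on their posts, and do not disturb the hard hat and the timber.

Things in the scene. Friction and masses are not known exactly. Their poses are not given: they have to be found in the camera images.
- socket_wide_centre (a point): widest socket (black impact socket, 54 mm across the top, 48 mm across the lower drive end, 57 mm tall, about 0.46 kg), standing drive end down on one of the posts: point on its axis half-way up, 28.5 mm above its lower face. z is up its axis, x and y are parallel to the sides of its square hole. Grip it by the plain round upper 32 mm
- wide_face (a point): centre of the widest socket's lower face, axes as socket_wide_centre. The square hole here is 20.2 mm wide, with a lead-in round its mouth (1.5 mm wide, 2.5 mm deep) and a groove for the spring ball centred 10 mm up. Pushing it past the ball takes about 10 to 15 N
- socket_mid_centre (a point): middle socket (black, 42 mm across the top, 44 mm across the drive end, 54 mm tall) on another post: point on its axis half-way up. To be left there
- socket_slim_centre (a point): slimmest socket (black, 34 mm across the top, 44 mm across the drive end, 52 mm tall) on another post: point on its axis half-way up. To be left there
- socket_rail: aluminium socket rail fixed on the table, 250 x 46 x 10 mm: centre of its underside, x along its length. Three upright round posts, 14 mm thick and 16 mm tall, stand on it at x = -80, 0 and +80 mm. The sockets share them in any order, lower faces on the rail's top, square holes loosely over the posts
- drive_seat (a point): ratchet's shoulder: point on the drive's axis, on the flat boss (38 mm across) where a fully home socket's lower face rests, 40 mm above the table. z up; x along the handle, NOT along a side of the square. The ratchet (chromed, head 66 mm across and 36 mm thick, 540 mm long, 2.3 kg) lies loose and flat, drive up
- drive_tip (a point): middle of the drive's top end, 22 mm above the shoulder, axes as drive_seat. The drive is a 19 mm square, top edges bevelled (1.5 mm wide, 2.5 mm deep); how it is turned about its axis is not reported. It turns only against 0.2 N m. A spring ball in one side stands 3 mm proud, 10 mm above the shoulder
- hard_hat: red hard hat on the table, 270 mm across its brim, 142 mm high: centre of its underside. A bystander
- timber: piece of timber 89 x 200 x 38 mm lying flat on the table: centre of its underside, long along its y. A bystander

How it is judged:
On the way, in this order (a step that is already met when the one before it is completed fails the run):
1. the widest socket is lifted off its post (height (world z) of wide_face above 0.035 m), for 0.1 s.
2. it is pushed home on the drive (z of wide_face in the frame of drive_seat below 0.002 m and horizontal distance between wide_face and drive_seat below 0.004 m), for 0.2 s.
At the end, for the whole second after the job is handed in: the widest socket, released, stands upright on the drive with the ball clicked in: lower face within 2 mm of the shoulder, centred within 4 mm; the ratchet lies flat within 40 mm of its start; the other sockets (12 mm), the hard hat and the timber (20 mm) are where they were (all of step 2 and z of wide_face in the frame of drive_seat above -0.002 m and angle between wide_face's own z axis and vertical below 0.06 rad and angle between drive_seat's own z axis and vertical below 0.04 rad and contact force between socket_wide and the fingers below 0.1 N and distance of drive_seat from where it was at the start of the episode below 0.04 m and distance of each of socket_mid_centre, socket_slim_centre from where it was at the start of the episode below 0.012 m and distance of each of hard_hat, timber from where it was at the start of the episode below 0.02 m); the robot touches nothing.
It fails at once if the socket is forced against the ratchet (more than 60 N) (contact force between socket_wide and ratchet above 60 N).
It fails at once if the ratchet is shoved more than 40 mm (distance of drive_seat from where it was at the start of the episode above 0.04 m).
It fails at once if the ratchet is tipped (angle between drive_seat's own z axis and vertical above 0.15 rad).
It fails at once if another socket is moved from its post (distance of any of socket_mid_centre, socket_slim_centre from where it was at the start of the episode above 0.012 m).
It fails at once if the hard hat or the timber is disturbed (distance of any of hard_hat, timber from where it was at the start of the episode above 0.02 m).
It also fails if it takes over 54 s, if anything falls off the work surface, if the arm or the gripper's body presses on something with over 40 N, if the wrist force passes 120 N, or if a joint passes its speed limit or range.

## Working session

There is one attempt and no reset: what is moved stays moved. The work goes in short steps, Python scripts to look and compute and a tool call to move; the robot and the scene stay as the last step left them, time stands still between calls to the robot, and variables do not carry over. Pictures are saved under pics/ and viewed, about 8 in all and at most 12, crops included, and the job is handed in when it is done.

Besides the shell and the picture viewer there is one more tool, called as name([rows], argument=value, ...), one row to a line, values as JSON. play_rows: Moves the arm, as the interface text tells. Its arguments: {"type":"object","properties":{"targets":{"type":"array"},"newtons":{"type":"number"}},"required":["targets"]}

```bash
mkdir -p pics; ls; python3 - <<'E'
from plant import ctrl
import cv2,numpy as np
print(ctrl.get_state())
for n in("scene","side"):
    cv2.imwrite(f"pics/{n}0.png",ctrl.read_camera(n)); c=ctrl.calibration(n); print(n,c)
a=cv2.imread("pics/scene0.png");b=cv2.imread("pics/side0.png")
cv2.imwrite("pics/both0.png",np.vstack([a,b])[:, :] if 0 else cv2.resize(np.hstack([a,b]),(800,300)))
E
```

```text
pics
{'time': 0.0, 'qpos': array([-1.27397452e+00,  2.87213773e-01,  1.57819710e+00, -1.01530129e-05,
        1.27857122e+00, -1.50010614e-01]), 'dq': array([ 9.49461074e-04,  1.28997049e-04, -2.52246562e-04, -1.82009019e-05,
        4.29184496e-04,  1.00868155e-03]), 'joint_efforts': array([-1.72422297e-03, -4.05983770e+01, -2.92626357e+01, -1.81188057e-04,
        5.79294894e-03,  3.25513248e-06]), 'eef_pos': array([ 0.29151569, -0.60813951,  0.25490414]), 'tcp_rot': array([-0.68946641, -0.15751131,  0.68959718, -0.15582678]), 'contact_force': array([ 0.04047849,  0.01863031, -0.14294648]), 'wrist_torque': array([-0.014419  , -0.00337523, -0.04129415]), 'opening': 1.0011295365494737}
scene {'fx': 485.40131440494827, 'fy': 485.40131440494827, 'cx': 253.18053093048357, 'cy': 198.24050304173394, 'camera_from_world': array([[-0.68165202,  0.73146725,  0.01749804,  0.24944879],
       [ 0.41206191,  0.40354142, -0.81692062, -0.28946403],
       [-0.60461187, -0.54964532, -0.57648462,  1.73457086],
       [ 0.        ,  0.        ,  0.        ,  1.        ]])}
side {'fx': 380.45006248002846, 'fy': 380.45006248002846, 'cx': 264.57365707828797, 'cy': 188.83446024812068, 'camera_from_world': array([[-0.89520529, -0.44546623, -0.01293502,  0.60836017],
       [-0.27222884,  0.5695882 , -0.775539  ,  0.08132865],
       [ 0.35284407, -0.69074533, -0.63116713,  1.10199507],
       [ 0.        ,  0.        ,  0.        ,  1.        ]])}
```

View pics/scene0.png

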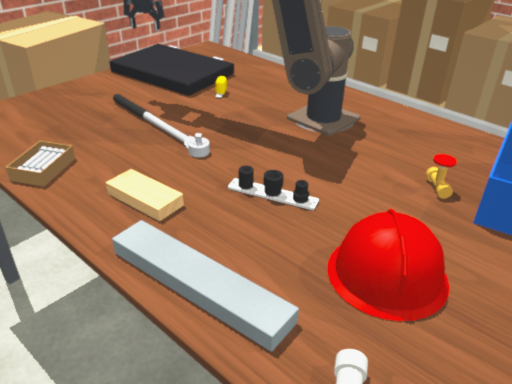

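View pics/side0.png

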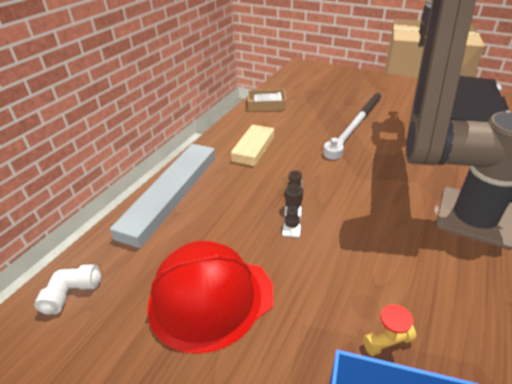

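The scene view shows the ratchet head near (198,147) and the rail with its sockets at (246,178), (273,183) and (301,191), the middle one looking widest. The side view shows the head at (334,150) and the sockets in line at about (293,200). I'll enlarge these areas.

```bash
cat > h.py <<'E'
import numpy as np
def ray(c,u,v):
    M=c["camera_from_world"];R=M[:3,:3];o=-R.T@M[:3,3]
    d=R.T@np.array([(u-c["cx"])/c["fx"],(v-c["cy"])/c["fy"],1]);return o,d
def plane(c,u,v,z):
    o,d=ray(c,u,v);return o+d*(z-o[2])/d[2]
def proj(c,p):
    q=c["camera_from_world"]@np.append(p,1);return np.array([c["fx"]*q[0]/q[2]+c["cx"],c["fy"]*q[1]/q[2]+c["cy"]])
E
python3 - <<'E'
import cv2,numpy as np
from plant import ctrl
from h import *
a=cv2.imread("pics/scene0.png");b=cv2.imread("pics/side0.png")
A=cv2.resize(a[125:215,180:330],None,fx=5,fy=5,interpolation=cv2.INTER_CUBIC)[:, :750]
cv2.imwrite("pics/c1.png",A)
B=cv2.resize(b[130:245,270:360],None,fx=5,fy=5,interpolation=cv2.INTER_CUBIC)
cv2.imwrite("pics/c2.png",B)
c=ctrl.calibration("scene")
for u,v in((246,170),(273,175),(301,184)): print(plane(c,u,v,.064))
print(plane(c,198,137,.062), plane(c,198,147,.04),plane(c,125,100,.03))
E
```

```text
[0.52565998 0.12074099 0.064     ]
[0.49331093 0.18946209 0.064     ]
[0.47501173 0.27007828 0.064     ]
[ 0.48887249 -0.11482288  0.062     ] [ 0.50442571 -0.0989569   0.04      ] [ 0.44718602 -0.55811302  0.03      ]
```

View pics/c1.png

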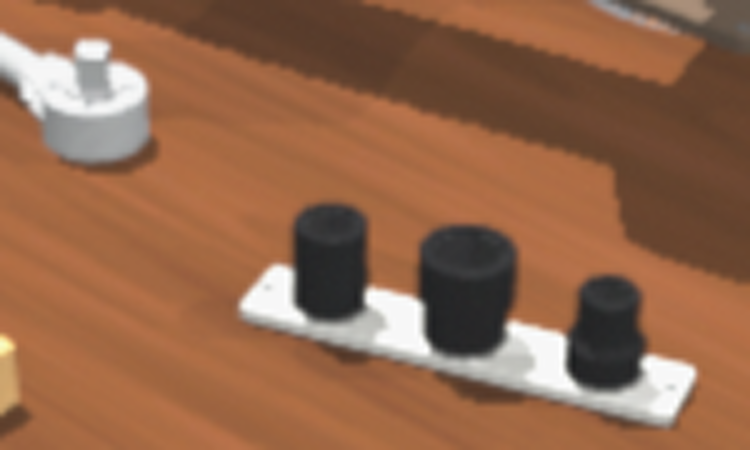

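The middle socket is the widest: its top centre is at about (273.4,174.6) and the drive tip at (198.4,134.4). Next I get the current tool axes and the rotations needed.

```bash
python3 - <<'E'
from plant import ctrl
from h import *
from scipy.spatial.transform import Rotation as R
s=ctrl.get_state();c=ctrl.calibration("scene");r=R.from_quat(s["tcp_rot"]);print(r.as_matrix().round(3))
P=lambda u,v,z:plane(c,180+u/5-.4,125+v/5-.4,z)
w=P(467,246,.067);l=P(331,217,.064);rr=P(608,290,.064);d=P(92,46,.062)
print(w,l,rr,d,np.linalg.norm(w-l),np.linalg.norm(w-rr))
dr=(rr-l);print("rail",np.degrees(np.arctan2(dr[1],dr[0])))
W=ctrl.calibration("wrist");M=W["camera_from_world"];print("cam pos in tool",r.as_matrix().T@(-M[:3,:3].T@M[:3,3]-s["eef_pos"]),"cam axes in tool\n",(M[:3,:3]@r.as_matrix()).round(3),W["fx"])
E
```

```text
[[-0.001  0.432 -0.902]
 [ 0.002 -0.902 -0.432]
 [-1.    -0.002 -0.   ]]
[0.4924607 0.1885579 0.067    ] [0.518598   0.11324567 0.064     ] [0.46943023 0.26632333 0.064     ] [ 0.47511346 -0.13025609  0.062     ] 0.0797752435174325 0.08115949946617691
rail 107.80675621253832
cam pos in tool [-0.11797852  0.00071158 -0.08378699] cam axes in tool
 [[ 0.001  1.     0.   ]
 [-0.324  0.     0.946]
 [ 0.946 -0.001  0.324]] 315.2057884246491
```

play_rows([
  {"delta_pos":[0.184,0.478,0],"delta_rot":[0,0,0.32],"claw":85},
  {"delta_pos":[0.184,0.478,0],"delta_rot":[0,0,0.32],"claw":85},
  {"delta_pos":[0.184,0.478,0],"delta_rot":[0,0,0.32],"claw":85},
  {"delta_pos":[0.184,0.478,0],"delta_rot":[0,0,0.32],"claw":85},
  {"delta_pos":[0.184,0.478,0],"delta_rot":[0,0,0.32],"claw":85},
  {"delta_pos":[0.184,0.478,0],"delta_rot":[0,0,0.32],"claw":85},
  {"delta_pos":[0.184,0.478,0],"delta_rot":[0,0,0.32],"claw":85},
  {"delta_pos":[0.184,0.478,0],"delta_rot":[0,0,0.32],"claw":85},
  {"delta_pos":[0.184,0.478,0],"delta_rot":[0,0,0.32],"claw":85},
  {"delta_pos":[0.184,0.478,0],"delta_rot":[0,0,0.32],"claw":85},
  {"delta_pos":[0.184,0.478,0],"delta_rot":[0,0,0.32],"claw":85},
  {"delta_pos":[0.184,0.478,0],"delta_rot":[0,0,0.32],"claw":85},
  {"delta_pos":[0.184,0.478,0],"delta_rot":[0,0,0.32],"claw":85},
  {"delta_pos":[0.184,0.478,0],"delta_rot":[0,0,0.32],"claw":85},
  {"delta_pos":[0.184,0.478,0],"delta_rot":[0,0,0.32],"claw":85},
  {"delta_pos":[0.184,0.478,0],"delta_rot":[0,0,0.32],"claw":85},
])

```text
time: 1.43
eef_pos: [0.4752, -0.1308, 0.2548]
tcp_rot: [-0.528, -0.47, 0.529, -0.469]
contact_force: [-0.2, -0.2, 0.1]
opening: 0.995
```

```bash
python3 - <<'E'
from plant import ctrl
from h import *
import cv2,json
s=ctrl.get_state();print(s["eef_pos"],s["time"])
W=ctrl.calibration("wrist");a=ctrl.read_camera("wrist")
np.save("w1.npy",W,allow_pickle=True)
u=proj(W,[.475,-.130,.062]);print(u)
x,y=np.clip((u-[100,75]).astype(int),0,[312,234]);print(x,y)
cv2.imwrite("pics/w1raw.png",a);cv2.imwrite("pics/w1.png",cv2.resize(a[y:y+150,x:x+200],None,fx=4,fy=4,interpolation=cv2.INTER_CUBIC))
E
```

```text
[ 0.47522336 -0.13076647  0.25478679] 1.4333
[252.52861374 167.8028216 ]
152 92
```

View pics/w1.png

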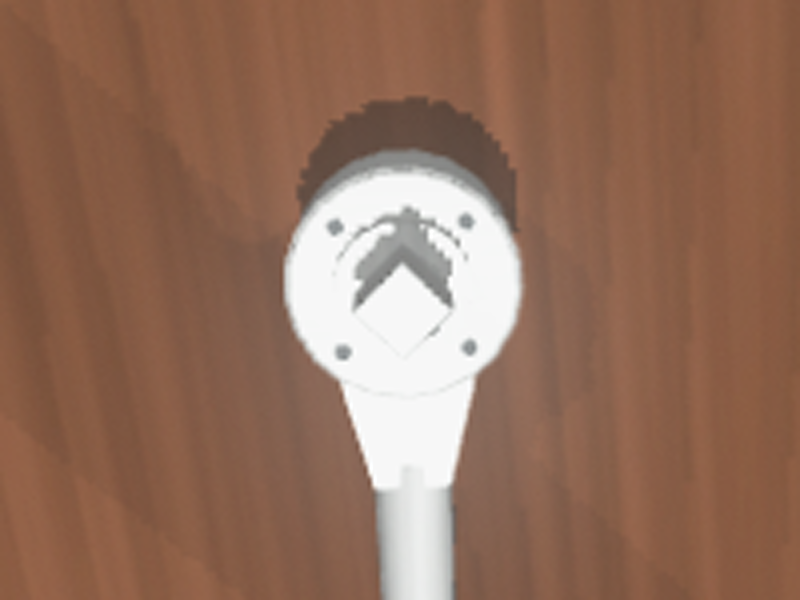

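The wrist view shows the drive's square turned about 45° to the image, with corners at crop (403,262), (353,310), (453,306) and (405,357). The ball is on its lower-right side.

```bash
python3 - <<'E'
from h import *
W=np.load("w1.npy",allow_pickle=True).item()
f=lambda u,v,z:plane(W,152+(u+.5)/4-.5,92+(v+.5)/4-.5,z)
q=[f(*p,.0605) for p in((403,262),(453,306),(405,357),(353,310))]
for i in range(4):
    e=q[(i+1)%4]-q[i];print(np.linalg.norm(e[:2]),np.degrees(np.arctan2(e[1],e[0]))%90)
print("tip",np.mean(q,0))
h=[f(284,282,.036),f(522,282,.036),f(403,168,.036),f(403,397,.036)]
print(np.linalg.norm(h[1]-h[0]),np.linalg.norm(h[2]-h[3]),"head",(h[0]+h[1])/2,(h[2]+h[3])/2)
E
```

```text
0.01716715245898139 41.252805609056246
0.018357116176338176 41.22194907235976
0.018310825350007776 39.794007834439356
0.017927724864404446 37.582567237088675
tip [ 0.4747774  -0.13152674  0.0605    ]
0.06520875939033628 0.06443537836840552 head [ 0.47464959 -0.13042229  0.036     ] [ 0.47452919 -0.13152411  0.036     ]
```

play_rows([
  {"delta_pos":[0.017,0.319,0],"delta_rot":[0,0,0.137],"claw":85},
  {"delta_pos":[0.017,0.319,0],"delta_rot":[0,0,0.137],"claw":85},
  {"delta_pos":[0.017,0.319,0],"delta_rot":[0,0,0.137],"claw":85},
  {"delta_pos":[0.017,0.319,0],"delta_rot":[0,0,0.137],"claw":85},
  {"delta_pos":[0.017,0.319,0],"delta_rot":[0,0,0.137],"claw":85},
  {"delta_pos":[0.017,0.319,0],"delta_rot":[0,0,0.137],"claw":85},
  {"delta_pos":[0.017,0.319,0],"delta_rot":[0,0,0.137],"claw":85},
  {"delta_pos":[0.017,0.319,0],"delta_rot":[0,0,0.137],"claw":85},
  {"delta_pos":[0.017,0.319,0],"delta_rot":[0,0,0.137],"claw":85},
  {"delta_pos":[0.017,0.319,0],"delta_rot":[0,0,0.137],"claw":85},
  {"delta_pos":[0.017,0.319,0],"delta_rot":[0,0,0.137],"claw":85},
])

```text
time: 2.4
eef_pos: [0.4925, 0.1866, 0.2546]
tcp_rot: [0.416, 0.572, -0.418, 0.57]
contact_force: [-0.0, -0.9, -0.2]
opening: 0.993
```

```bash
python3 - <<'E'
from plant import ctrl
from h import *
import cv2
s=ctrl.get_state();print(s["eef_pos"],s["time"])
W=ctrl.calibration("wrist");a=ctrl.read_camera("wrist")
np.save("w2.npy",W,allow_pickle=True)
u=proj(W,[.4925,.1886,.067]);print(u)
x,y=np.clip((u-[50,38]).astype(int),0,[412,309]);print(x,y)
g=cv2.resize(a[y:y+75,x:x+100],None,fx=8,fy=8,interpolation=cv2.INTER_CUBIC)
cv2.imwrite("pics/w2raw.png",a);cv2.imwrite("pics/w2.png",(255*(g/255.)**.45).astype('uint8'))
E
```

```text
[0.49246867 0.18658406 0.25455826] 2.4
[253.63367424 167.72547756]
203 129
```

View pics/w2.png

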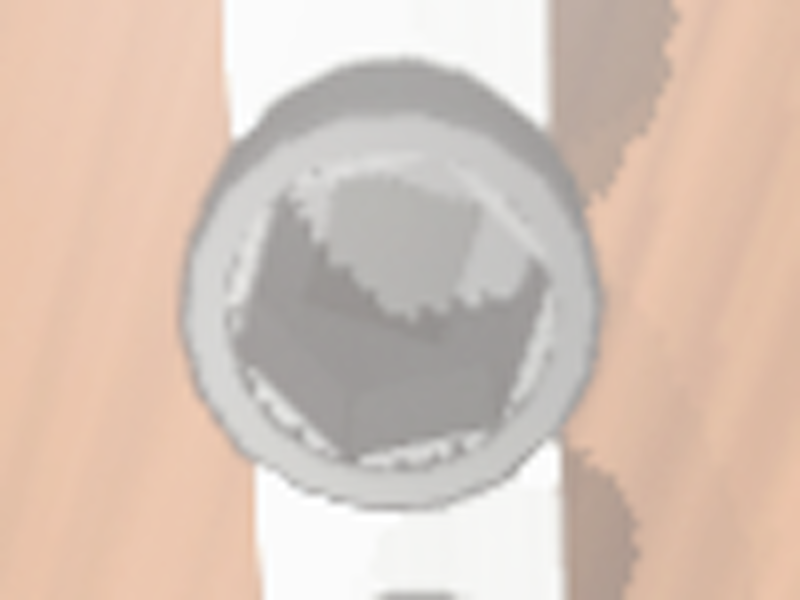

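The wide socket's rim spans about x 183–600 and y 112–508 in the crop, over the rail. I'll stretch the dark interior to look for the square hole, and centre the rim.

```bash
python3 - <<'E'
import cv2
from h import *
W=np.load("w2.npy",allow_pickle=True).item()
a=cv2.imread("pics/w2raw.png")[129:204,203:303]
f=lambda u,v,z:plane(W,203+(u+.5)/8-.5,129+(v+.5)/8-.5,z)
p=[f(183,310,.067),f(600,310,.067),f(392,112,.067),f(392,508,.067)]
print(np.linalg.norm(p[1]-p[0]),np.linalg.norm(p[3]-p[2]),(p[0]+p[1])/2,(p[2]+p[3])/2)
e=f(500,430,.067)-f(350,460,.067);print("hex edge deg",np.degrees(np.arctan2(e[1],e[0]))%60)
g=a[15:65,20:75].max(2).astype(float);print(np.percentile(g,[1,20,50,80]))
g=np.clip((g-g.min())/(60-g.min()),0,1)*255
cv2.imwrite("pics/w3.png",cv2.resize(g.astype('uint8'),None,fx=10,fy=10,interpolation=cv2.INTER_CUBIC))
r=f(225,50,.01);r2=f(262,590,.01);print("rail dir",np.degrees(np.arctan2(*(r2-r)[1::-1])))
E
```

```text
0.05211058999866736 0.05107467239154129 [0.4903302  0.18835316 0.067     ] [0.49059993 0.18773924 0.067     ]
hex edge deg 29.617917405836884
[ 81.  93. 138. 173.]
rail dir -69.67828610683486
```

View pics/w3.png

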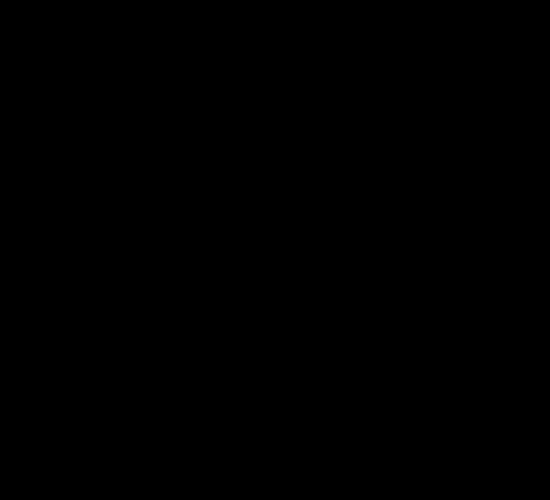

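```bash
python3 - <<'E'
import cv2
import numpy as np
a=cv2.imread("pics/w2raw.png")[144:194,223:278].max(2).astype(float)
lo,hi=np.percentile(a,[0.5,55]);g=np.clip((a-lo)/(hi-lo),0,1)*255
cv2.imwrite("pics/w4.png",cv2.resize(g.astype('uint8'),None,fx=10,fy=10,interpolation=cv2.INTER_CUBIC))
E
```

```text
(no output)
```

View pics/w4.png

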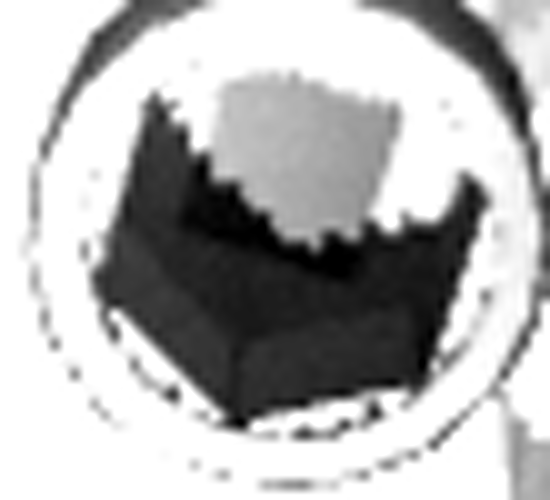

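The stretched crop shows the square hole with its lower edge from (180,225) to (348,272), its right edge from (400,105) to (350,270), and its top edge from (222,72) to (400,105).

```bash
python3 - <<'E'
from h import *
W=np.load("w2.npy",allow_pickle=True).item()
f=lambda u,v:plane(W,223+(u+.5)/10-.5,144+(v+.5)/10-.5,.035)
q=[f(180,225),f(348,272),f(400,105),f(222,72)]
for i in range(4):
    e=q[(i+1)%4]-q[i];print(np.linalg.norm(e[:2]),np.degrees(np.arctan2(e[1],e[0]))%90)
from plant import ctrl
from scipy.spatial.transform import Rotation as R
print(R.from_quat(ctrl.get_state()["tcp_rot"]).as_matrix().round(3))
E
```

```text
0.01931127409824716 1.6058610845403054
0.019639875783897934 1.1914248783085668
0.01969366415585005 7.066381439116384
0.01776595721645714 2.0927206337274384
[[-0.003  0.953  0.303]
 [-0.001  0.303 -0.953]
 [-1.    -0.003  0.   ]]
```

The socket's square sits at about 2° and the drive's at about 40°, so I will turn it about +38° after lifting. Now descend and grip.

play_rows([
  {"delta_pos":[-0.002,0.0014,-0.03],"delta_rot":[0,0,0],"claw":85},
  {"delta_pos":[-0.002,0.0014,-0.065],"delta_rot":[0,0,0],"claw":85},
  {"delta_pos":[-0.002,0.0014,-0.1],"delta_rot":[0,0,0],"claw":85},
  {"delta_pos":[-0.002,0.0014,-0.13],"delta_rot":[0,0,0],"claw":85},
  {"delta_pos":[-0.002,0.0014,-0.155],"delta_rot":[0,0,0],"claw":85},
  {"delta_pos":[-0.002,0.0014,-0.175],"delta_rot":[0,0,0],"claw":85},
  {"delta_pos":[-0.002,0.0014,-0.19],"delta_rot":[0,0,0],"claw":85},
  {"delta_pos":[-0.002,0.0014,-0.1965],"delta_rot":[0,0,0],"claw":85},
  {"delta_pos":[-0.002,0.0014,-0.1965],"delta_rot":[0,0,0],"claw":85},
  {"delta_pos":[-0.002,0.0014,-0.1965],"delta_rot":[0,0,0],"claw":85},
])

```text
time: 3.28
eef_pos: [0.4911, 0.1868, 0.0586]
tcp_rot: [0.417, 0.571, -0.419, 0.57]
contact_force: [0.3, -0.5, 0.8]
opening: 1.001
```

play_rows([
  {"delta_pos":[0,0,0],"delta_rot":[0,0,0],"claw":60},
  {"delta_pos":[0,0,0],"delta_rot":[0,0,0],"claw":56},
  {"delta_pos":[0,0,0],"delta_rot":[0,0,0],"claw":50},
  {"delta_pos":[0,0,0],"delta_rot":[0,0,0],"claw":45},
  {"delta_pos":[0,0,0],"delta_rot":[0,0,0],"claw":45},
  {"delta_pos":[0,0,0],"delta_rot":[0,0,0],"claw":45},
  {"delta_pos":[0,0,0],"delta_rot":[0,0,0],"claw":45},
  {"delta_pos":[0,0,0],"delta_rot":[0,0,0],"claw":45},
  {"delta_pos":[0,0,0],"delta_rot":[0,0,0],"claw":45},
], newtons=60)

```text
time: 4.03
eef_pos: [0.4918, 0.1868, 0.0603]
tcp_rot: [0.417, 0.571, -0.418, 0.571]
contact_force: [-2.1, -1.1, 5.3]
opening: 0.617
```

play_rows([
  {"delta_pos":[0,0,0.015],"delta_rot":[0,0,0],"claw":45},
  {"delta_pos":[0,0,0.04],"delta_rot":[0,0,0],"claw":45},
  {"delta_pos":[0,0,0.07],"delta_rot":[0,0,0],"claw":45},
  {"delta_pos":[0,0,0.1],"delta_rot":[0,0,0],"claw":45},
  {"delta_pos":[0,0,0.12],"delta_rot":[0,0,0],"claw":45},
  {"delta_pos":[0,0,0.12],"delta_rot":[0,0,0],"claw":45},
  {"delta_pos":[0,0,0.12],"delta_rot":[0,0,0],"claw":45},
])

```text
time: 4.62
eef_pos: [0.4918, 0.1869, 0.1806]
tcp_rot: [0.417, 0.57, -0.418, 0.571]
contact_force: [-0.0, -0.1, -4.9]
opening: 0.614
```

```bash
python3 - <<'E'
from plant import ctrl
import cv2,numpy as np
s=ctrl.get_state();print(s)
W=ctrl.calibration("wrist");a=ctrl.read_camera("wrist");np.save("w5.npy",W,allow_pickle=True)
cv2.imwrite("pics/w5raw.png",a)
cv2.imwrite("pics/w5.png",np.hstack([a,ctrl.read_camera("scene")[90:,100:388]]))
E
```

```text
{'time': 4.6167, 'qpos': array([ 1.70807748e-01,  3.49777010e-02,  2.00670314e+00, -1.59128737e-03,
        1.09942375e+00, -1.35694028e-01]), 'dq': array([-0.00070386,  0.04101135,  0.05373184, -0.00175298,  0.00787092,
       -0.00071891]), 'joint_efforts': array([ 2.16327317e-02, -3.24435139e+01, -3.09117293e+01,  5.77157945e-03,
       -4.44791385e-02,  8.91802165e-05]), 'eef_pos': array([0.49183692, 0.18690351, 0.18064247]), 'tcp_rot': array([ 0.41738394,  0.57013607, -0.41783207,  0.57109708]), 'contact_force': array([-0.04122176, -0.05020814, -4.89092838]), 'wrist_torque': array([ 0.04867878,  0.05086577, -0.00456929]), 'opening': 0.6142343232394479}Traceback (most recent call last):
  File "<stdin>", line 6, in <module>
    return _nx.concatenate(arrs, 1, dtype=dtype, casting=casting)
           ~~~~~~~~~~~~~~~^^^^^^^^^^^^^^^^^^^^^^^^^^^^^^^^^^^^^^^
ValueError: all the input array dimensions except for the concatenation axis must match exactly, but along dimension 0, the array at index 0 has size 384 and the array at index 1 has size 294
```

```bash
python3 - <<'E'
import cv2
from h import *
W=np.load("w5.npy",allow_pickle=True).item();a=cv2.imread("pics/w5raw.png")
p=proj(W,[.4918,.1869,.187-.0002]);print(p)
x,y=np.clip((proj(W,[.4918,.1869,.1873])-[80,60]).astype(int),0,[352,264]);print(x,y)
g=a[y:y+120,x:x+160];cv2.imwrite("pics/w5c.png",cv2.resize(g,None,fx=5,fy=5,interpolation=cv2.INTER_CUBIC))
E
```

```text
[251.44675274 290.28403763]
171 231
```

View pics/w5c.png

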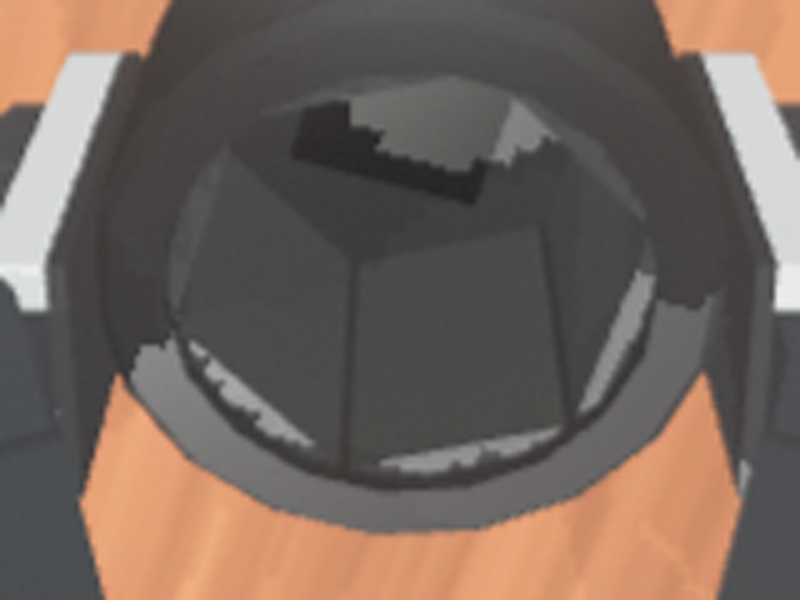

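The wrist view shows the socket held centrally between the pads: near rim edge at crop (410,532), lower square edge from (293,157) to (475,205).

```bash
python3 - <<'E'
from h import *
from scipy.spatial.transform import Rotation as R
W=np.load("w5.npy",allow_pickle=True).item()
f=lambda u,v,z:plane(W,171+(u+.5)/5-.5,231+(v+.5)/5-.5,z)
T=np.array([.49184,.1869]);r=R.from_quat([ 0.41738394,  0.57013607, -0.41783207,  0.57109708]).as_matrix()
for z in(.15,.16):
    e=f(475,205,z)-f(293,157,z);print(np.linalg.norm(e),np.degrees(np.arctan2(e[1],e[0]))%90)
b=f(410,532,.1873)[:2]-T;print("near rim in tool z,y",b@r[:2,2],b@r[:2,1],"expected -.027")
l=f(120,375,.1873)[:2]-T;q=f(705,375,.1873)[:2]-T
for p in(l,q):print(p@r[:2,2],p@r[:2,1],np.linalg.norm(p))
print(np.degrees(np.arctan2(r[1,1],r[0,1])))
E
```

```text
0.02063732255429744 0.6503518830635281
0.019247530390553682 0.6503518830634487
near rim in tool z,y 0.02420177618821251 0.00043436280181914736 expected -.027
0.007361399401430452 -0.02428904507342276 0.02538006946063745
0.0073652421231811295 0.025597659529646866 0.026636202796680802
17.60265334219716
```

play_rows([
  {"delta_pos":[-0.0153,-0.32,0],"delta_rot":[0,0,0.217],"claw":45},
  {"delta_pos":[-0.0153,-0.32,0],"delta_rot":[0,0,0.217],"claw":45},
  {"delta_pos":[-0.0153,-0.32,0],"delta_rot":[0,0,0.217],"claw":45},
  {"delta_pos":[-0.0153,-0.32,0],"delta_rot":[0,0,0.217],"claw":45},
  {"delta_pos":[-0.0153,-0.32,0],"delta_rot":[0,0,0.217],"claw":45},
  {"delta_pos":[-0.0153,-0.32,0],"delta_rot":[0,0,0.217],"claw":45},
  {"delta_pos":[-0.0153,-0.32,0],"delta_rot":[0,0,0.217],"claw":45},
  {"delta_pos":[-0.0153,-0.32,0],"delta_rot":[0,0,0.217],"claw":45},
  {"delta_pos":[-0.0153,-0.32,0],"delta_rot":[0,0,0.217],"claw":45},
  {"delta_pos":[-0.0153,-0.32,0],"delta_rot":[0,0,0.217],"claw":45},
  {"delta_pos":[-0.0153,-0.32,-0.025],"delta_rot":[0,0,0.217],"claw":45},
  {"delta_pos":[-0.0153,-0.32,-0.045],"delta_rot":[0,0,0.217],"claw":45},
  {"delta_pos":[-0.0153,-0.32,-0.0556],"delta_rot":[0,0,0.217],"claw":45},
  {"delta_pos":[-0.0153,-0.32,-0.0556],"delta_rot":[0,0,0.217],"claw":45},
  {"delta_pos":[-0.0153,-0.32,-0.0556],"delta_rot":[0,0,0.217],"claw":45},
])

```text
time: 5.97
eef_pos: [0.4738, -0.1324, 0.1205]
tcp_rot: [0.201, 0.679, -0.204, 0.676]
contact_force: [1.3, 1.1, -3.6]
opening: 0.613
```

```bash
python3 - <<'E'
from plant import ctrl
import cv2
from h import *
s=ctrl.get_state();print(s["qpos"],s["eef_pos"],s["time"],s["contact_force"])
a=ctrl.read_camera("scene");b=ctrl.read_camera("side")
A=a[100:170,155:245];B=b[110:180,290:380]
cv2.imwrite("pics/p6.png",cv2.resize(np.hstack([A,B]),(800,311),interpolation=cv2.INTER_CUBIC))
E
```

```text
[-0.4763048   0.04549521  2.12049706 -0.00715226  0.97946595 -1.46182371] [ 0.47381219 -0.13241207  0.12050548] 5.9667 [ 1.2780155   1.0768323  -3.62692364]
```

View pics/p6.png

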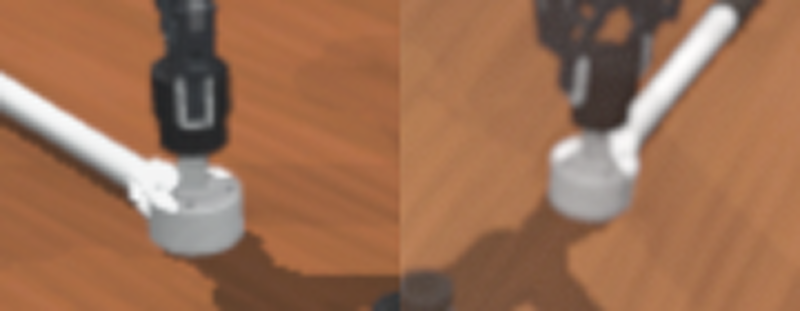

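The views show the socket just above the drive, roughly over it. I'll settle to the exact XY before lowering.

play_rows([
  {"delta_pos":[0.0027,-0.0007,0],"delta_rot":[0,0,0],"claw":45},
  {"delta_pos":[0.0027,-0.0007,0],"delta_rot":[0,0,0],"claw":45},
  {"delta_pos":[0.0027,-0.0007,0],"delta_rot":[0,0,0],"claw":45},
  {"delta_pos":[0.0027,-0.0007,0],"delta_rot":[0,0,0],"claw":45},
])

```text
time: 6.4
eef_pos: [0.4785, -0.1342, 0.1235]
tcp_rot: [0.2, 0.677, -0.205, 0.678]
contact_force: [-0.3, -0.1, -4.3]
opening: 0.61
```

```bash
python3 - <<'E'
from plant import ctrl
from scipy.spatial.transform import Rotation as R
s=ctrl.get_state();print(s["eef_pos"],s["time"],s["contact_force"],s["wrist_torque"]);print(R.from_quat(s["tcp_rot"]).as_matrix().round(3))
E
```

```text
[ 0.4785484  -0.13418745  0.12350232] 6.4 [-0.29551255 -0.0729284  -4.2703605 ] [-0.0273256   0.01187717 -0.0072801 ]
[[-0.     0.549  0.836]
 [-0.007  0.836 -0.549]
 [-1.    -0.006  0.003]]
```

play_rows([
  {"delta_pos":[-0.002,0.001,0],"delta_rot":[0,0.002,0],"claw":45},
  {"delta_pos":[-0.002,0.001,-0.003],"delta_rot":[0,0,0],"claw":45},
  {"delta_pos":[-0.002,0.001,-0.006],"delta_rot":[0,0,0],"claw":45},
  {"delta_pos":[-0.002,0.001,-0.009],"delta_rot":[0,0,0],"claw":45},
  {"delta_pos":[-0.002,0.001,-0.011],"delta_rot":[0,0,0],"claw":45},
  {"delta_pos":[-0.002,0.001,-0.011],"delta_rot":[0,0,0],"claw":45},
  {"delta_pos":[-0.002,0.001,-0.011],"delta_rot":[0,0,0],"claw":45},
])

```text
time: 6.98
eef_pos: [0.4764, -0.1331, 0.1122]
tcp_rot: [0.2, 0.677, -0.205, 0.678]
contact_force: [0.1, -0.8, -4.6]
opening: 0.616
```

play_rows([
  {"delta_pos":[0,0,-0.002],"delta_rot":[0,0,0],"claw":45},
  {"delta_pos":[0,0,-0.004],"delta_rot":[0,0,0],"claw":45},
  {"delta_pos":[0,0,-0.004],"delta_rot":[0,0,0],"claw":45},
  {"delta_pos":[0,0,-0.004],"delta_rot":[0,0,0],"claw":45},
])

```text
time: 7.32
eef_pos: [0.4762, -0.133, 0.1079]
tcp_rot: [0.2, 0.677, -0.205, 0.678]
contact_force: [0.2, 0.3, -3.4]
opening: 0.615
```

Already about 4 mm below the tip height with no real resistance, so it has dropped over the square. Continue gently.

play_rows([
  {"delta_pos":[0,0,-0.002],"delta_rot":[0,0,0],"claw":45},
  {"delta_pos":[0,0,-0.004],"delta_rot":[0,0,0],"claw":45},
  {"delta_pos":[0,0,-0.004],"delta_rot":[0,0,0],"claw":45},
  {"delta_pos":[0,0,-0.004],"delta_rot":[0,0,0],"claw":45},
])

```text
time: 7.65
eef_pos: [0.4759, -0.1329, 0.1035]
tcp_rot: [0.2, 0.678, -0.205, 0.677]
contact_force: [-0.8, 0.6, -5.2]
opening: 0.616
```

play_rows([
  {"delta_pos":[0,0,-0.002],"delta_rot":[0,0,0],"claw":45},
  {"delta_pos":[0,0,-0.004],"delta_rot":[0,0,0],"claw":45},
  {"delta_pos":[0,0,-0.005],"delta_rot":[0,0,0],"claw":45},
  {"delta_pos":[0,0,-0.005],"delta_rot":[0,0,0],"claw":45},
])

```text
time: 7.98
eef_pos: [0.4764, -0.133, 0.0997]
tcp_rot: [0.201, 0.678, -0.205, 0.677]
contact_force: [-3.3, 2.1, 4.4]
opening: 0.617
```

play_rows([
  {"delta_pos":[0,0,-0.002],"delta_rot":[0,0,0],"claw":45},
  {"delta_pos":[0,0,-0.003],"delta_rot":[0,0,0],"claw":45},
  {"delta_pos":[0,0,-0.004],"delta_rot":[0,0,0],"claw":45},
  {"delta_pos":[0,0,-0.004],"delta_rot":[0,0,0],"claw":45},
])

```text
time: 8.32
eef_pos: [0.4767, -0.1328, 0.0966]
tcp_rot: [0.201, 0.678, -0.205, 0.677]
contact_force: [-2.0, 2.9, 2.4]
opening: 0.618
```

play_rows([
  {"delta_pos":[0,0,-0.002],"delta_rot":[0,0,0],"claw":45},
  {"delta_pos":[0,0,-0.004],"delta_rot":[0,0,0],"claw":45},
  {"delta_pos":[0,0,-0.005],"delta_rot":[0,0,0],"claw":45},
  {"delta_pos":[0,0,-0.005],"delta_rot":[0,0,0],"claw":45},
])

```text
time: 8.65
eef_pos: [0.4763, -0.1327, 0.0905]
tcp_rot: [0.201, 0.678, -0.205, 0.677]
contact_force: [-1.2, 0.4, -4.9]
opening: 0.615
```

The resistance fell off (ball passed) and the height is about home. One more light press to confirm the seat.

play_rows([
  {"delta_pos":[0,0,-0.001],"delta_rot":[0,0,0],"claw":45},
  {"delta_pos":[0,0,-0.002],"delta_rot":[0,0,0],"claw":45},
  {"delta_pos":[0,0,-0.003],"delta_rot":[0,0,0],"claw":45},
  {"delta_pos":[0,0,-0.003],"delta_rot":[0,0,0],"claw":45},
  {"delta_pos":[0,0,-0.003],"delta_rot":[0,0,0],"claw":45},
])

```text
time: 9.07
eef_pos: [0.4766, -0.1328, 0.0903]
tcp_rot: [0.201, 0.678, -0.204, 0.676]
contact_force: [-9.6, 4.8, 15.6]
opening: 0.615
```

It stops hard at exactly the expected height (0.0903) with about 20 N, so it is seated. Relax, release and lift.

play_rows([
  {"delta_pos":[0,0,0],"delta_rot":[0,0,0],"claw":45},
  {"delta_pos":[0,0,0],"delta_rot":[0,0,0],"claw":54},
  {"delta_pos":[0,0,0],"delta_rot":[0,0,0],"claw":70},
  {"delta_pos":[0,0,0],"delta_rot":[0,0,0],"claw":85},
  {"delta_pos":[0,0,0],"delta_rot":[0,0,0],"claw":85},
  {"delta_pos":[0,0,0],"delta_rot":[0,0,0],"claw":85},
  {"delta_pos":[0,0,0],"delta_rot":[0,0,0],"claw":85},
])

```text
time: 9.65
eef_pos: [0.477, -0.1331, 0.0905]
tcp_rot: [0.201, 0.678, -0.205, 0.677]
contact_force: [-0.1, 0.3, 0.8]
opening: 0.996
```

play_rows([
  {"delta_pos":[0,0,0.01],"delta_rot":[0,0,0],"claw":85},
  {"delta_pos":[0,0,0.03],"delta_rot":[0,0,0],"claw":85},
  {"delta_pos":[0,0,0.06],"delta_rot":[0,0,0],"claw":85},
  {"delta_pos":[0,0,0.1],"delta_rot":[0,0,0],"claw":85},
  {"delta_pos":[0,0,0.14],"delta_rot":[0,0,0],"claw":85},
  {"delta_pos":[0,0,0.17],"delta_rot":[0,0,0],"claw":85},
  {"delta_pos":[0,0,0.17],"delta_rot":[0,0,0],"claw":85},
  {"delta_pos":[0,0,0.17],"delta_rot":[0,0,0],"claw":85},
])

```text
time: 10.32
eef_pos: [0.4782, -0.1337, 0.2641]
tcp_rot: [0.2, 0.676, -0.205, 0.679]
contact_force: [-0.2, 0.1, -1.3]
opening: 0.988
```

```bash
python3 - <<'E'
from plant import ctrl
import cv2
from h import *
s=ctrl.get_state();print(s["eef_pos"],s["time"],s["contact_force"])
a=ctrl.read_camera("scene");b=ctrl.read_camera("side")
A=a[90:210,150:330];B=b[90:210,250:370]
cv2.imwrite("pics/p7.png",cv2.resize(np.hstack([A,B]),(800,320),interpolation=cv2.INTER_CUBIC))
cs=ctrl.calibration("scene")
for z in(.04,.097):print(proj(cs,[.4747,-.1313,z])-[150,90])
E
```

```text
[ 0.47820573 -0.13365528  0.26406601] 10.3167 [-0.18686057  0.0785705  -1.28328756]
[48.21687577 50.0184272 ]
[47.31378683 33.27062811]
```

View pics/p7.png

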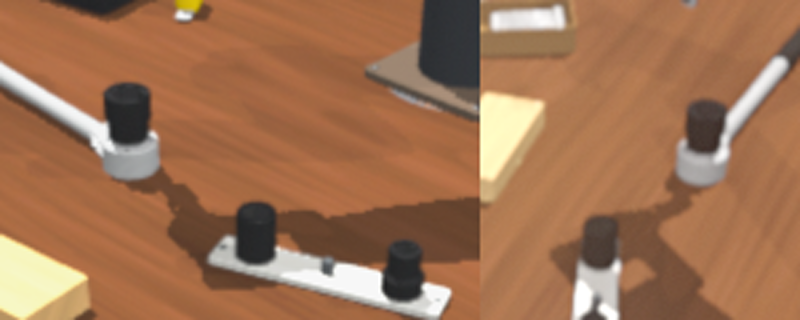

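The picture shows the socket upright on the ratchet, its top near (127,92) against the predicted (126,89). The other two sockets are still on their posts. Let the arm settle and hand in.

play_rows([
  {"delta_pos":[0,0,0],"delta_rot":[0,0,0],"claw":85},
  {"delta_pos":[0,0,0],"delta_rot":[0,0,0],"claw":85},
  {"delta_pos":[0,0,0],"delta_rot":[0,0,0],"claw":85},
])

```text
time: 10.67
eef_pos: [0.4758, -0.1325, 0.2582]
tcp_rot: [0.201, 0.68, -0.204, 0.675]
contact_force: [0.2, 0.8, -0.4]
opening: 0.994
```

```bash
python3 -c "
from plant import ctrl
print(ctrl.sign_off())"
```

```text
the job is handed in; nothing more can be done
None
```

I lifted the widest socket off the middle post and turned it about 39° to match the ratchet's square. I then pressed it on in small steps, released it and handed in at 10.7 s of the 54 s allowed. No verdict was reported.

- **Fit:** Resistance reached roughly 9 N (judged after each step, with the socket's weight allowed for), then fell away as the ball clicked. A last light press of about 20 N stopped hard at the expected fully home height, 0.0903 m at the tool.
- **Final picture:** The socket stands upright on the ratchet, with its top about one camera pixel from where it should be. The other two sockets are still on their posts. I took the final picture only as a crop around the ratchet and rail. It left out the hard hat and most of the timber, so I did not re-check those two, but the arm never went near them.
- **Disagreements:** The measured tool position wandered 2 to 3 mm while hovering over the drive, and I corrected it before lowering. One contrast-stretched crop came out black and had to be redone.

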